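Start the tool steriliser on the blue programme

ROBOT

A 7-joint arm with a two-finger parallel gripper is mounted at the origin on a cart in front of the work surface, level with it; the furniture and walls round the work are solid. World frame = base frame: x ahead of the robot, y to its left, z up, the work surface at z = 0. Lengths are in mm, angles in rad, forces in N, time in s.
With the tool pointing down it reaches from about 400 to 900 mm from the base axis. Payload 5.5 kg.
Tool frame: the origin (TCP) lies midway between the tips of the shut fingers; the grasp point (between the pads) lies 19 mm behind it; y points along the fingers, z is the direction in which the jaws open and shut, and the axes are right-handed (so a half turn about y gives the same grasp; the last joint's range is limited). The gripper opens to 85 mm and grips with 20 to 120 N. Pads are 22 mm wide; open, the fingers measure 114 mm over their backs; the gripper's body (76 mm by 85 mm) begins 54 mm behind the grasp point. The pads swing forward as they close: fully open they stand 13 mm farther back than shut.
Start: joints at [1.487, 0.501, -0.427, 1.55, 0.221, 1.138, -0.21], TCP at [220.961, -611.29, 231.31] pointing down, gripper open.
Joint ranges: [-2.88, 2.88], [-0.31, 2.03], [-1.54, 1.56], [0.2, 2.42], [-1.41, 4.55], [0.19, 2.02], [-2.57, 2.57]. Speed limits (rad/s): [2.57, 2.57, 3.14, 3.14, 3.14, 3.14, 3.14].

INTERFACE

Orientations are given as a unit quaternion [x, y, z, w].
In Python, from station import r gives the robot as it stands.
- The arm moves only by the tool apply_moves, never from a script. Its argument "plan" is one flat list of numbers, 4 for each row, row after row: the shift along the tool's x, y, z in mm, then the turn about the tool's y in degrees. In form: [x, y, z, yaw, x, y, z, yaw, ...]. A call has 1 to 5 rows; each row shifts and turns the commanded pose from where the row before left it, along the tool's axes as they then stand; what a row does not reach is not made up. A row lasts 1/10 s, in which the tool goes at most 50 mm and 8.59 degrees, less where a joint would pass 70% of its speed; a pose out of reach is approached as far as the arm can. A call is refused whole if a number of a shift passes 50 or a number of a turn 8.59, either way. A call with a gripper value outside its range is refused whole. "hand" is the opening, from 0 (shut) to 1 (fully open), set as the call begins (left out, the last holds). The fingers move at their own pace and stop on an object; "squeeze" is the grip in N (left out, the last holds). Time passes only in rows, so rows that do not move let the fingers close. It gives the time, the measured TCP pose, the force and the opening at its end, in the units of the state.
- r.sense(): the state, without advancing time (a new reading comes with each control period).
- r.get_image(name): name is "scene" or "top"; returns a dict with "image" (400x640x3 uint8, blue, green, red), "intrinsics" (3x3 intrinsics, pixels), "extrinsics" (4x4, takes a point from world to camera coordinates). Camera axes: x right, y down, z forward; pixel columns grow to the right and rows downward; lengths in mm; the calibration is good to about 2 mm. A picture is of the moment at which its call begins. There is no depth.
- r.job_done(): hands the job in, once; it reports no verdict.
The state is a dict: "t": time; "joints": joint angles; "qvel": joint speeds; "joint_efforts": joint torques, N m; "tcp_pos": TCP position; "ee_rot": TCP orientation; "ft_force": force on the tool from outside, world axes, zero at the start; "moment": the same for the moment, N m; "grip_width": finger opening in mm.
Only numpy, scipy, OpenCV 4.12 (cv2) and the standard library are available. Lean on these libraries where they do the work, as an engineer would, in place of code of your own. Each camera call takes 0.05 s, during which the arm holds its last target. There are 200 camera calls.

TASK

Start the white tool steriliser in the middle of the desk (the low box with the coloured keys on top), pressing with closed fingers: switch on its red rocker by pressing down the raised far half, then press the blue square key fully in so that it stays down, then press the round green start button fully down, let it come back up and finish clear. Work in exactly that order, do not press the yellow key, the white key or the red stop button, and neither pick up nor shift the things lying around it.

Things in the scene. Friction and masses are not known exactly. Their poses are not given: they have to be found in the camera images.
- tool_steriliser: White and grey tool steriliser with a grey top panel, fixed to the desk, 140 mm deep (its x, pointing away from the robot at yaw 0), 250 mm wide (its y), top panel 70 mm over the desk. Origin: centre of its underside. All its controls are on the top panel; the red rocker is at its left end, the three square keys in the back row, the two round buttons in the front row. They turn with it.
- rocker (a joint): Red mains rocker at the left end of the top panel. 0 = off (far half raised, near half level), 0.36 rad = on (far half level, near half raised). Turned by pressing the far half (with the white line) down; about 1.5 N at its outer end; it stays where it is left.
- rocker_far_pad (a point): Point on the upper face of the rocker's far half, 24 mm from the pivot along the half (each half is 32 mm long along the steriliser's x, 28 mm wide). About 92 mm over the desk when off; it sinks to about 84 mm as the rocker goes on, moving about 3 mm away along the steriliser's x.
- blue_key (a joint): How far the blue latching programme key is pushed in: 0 = out, 0.006 = fully down. Slides straight down against about 3 N of friction, no spring: it stays where it is pushed.
- blue_key_top (a point): Centre of the flat top face of the blue square programme key (28 mm along the steriliser's x, 30 mm along its y). Stands 85 mm over the desk when out, 79 mm when down. The three keys stand in the back row, 55 mm apart centre to centre; which colour is in which place varies.
- yellow_key (a joint): How far the yellow latching programme key is pushed in: 0 = out, 0.006 = fully down. Slides straight down against about 3 N of friction, no spring: it stays where it is pushed.
- yellow_key_top (a point): Centre of the flat top face of the yellow square programme key (28 mm along the steriliser's x, 30 mm along its y). Stands 85 mm over the desk when out, 79 mm when down. The three keys stand in the back row, 55 mm apart centre to centre; which colour is in which place varies.
- white_key (a joint): How far the white latching programme key is pushed in: 0 = out, 0.006 = fully down. Slides straight down against about 3 N of friction, no spring: it stays where it is pushed.
- white_key_top (a point): Centre of the flat top face of the white square programme key (28 mm along the steriliser's x, 30 mm along its y). Stands 85 mm over the desk when out, 79 mm when down. The three keys stand in the back row, 55 mm apart centre to centre; which colour is in which place varies.
- start_button (a joint): How far the round green start button is pressed: 0 = out, 0.006 = fully down. Spring return; starts to move at about 1.4 N, fully down at 4.5 N.
- start_button_top (a point): Centre of the flat top of the round green start button (28 mm diameter, in a steel collar of 44 mm). 92 mm over the desk when out, 86 mm when down. Start and stop stand in the front row, 65 mm apart; which is in which place varies. The front row lies 67 mm nearer the robot than the key row (along the steriliser's x).
- stop_button (a joint): How far the round red stop button is pressed: 0 = out, 0.006 = fully down. Spring return; starts to move at about 1.4 N, fully down at 4.5 N.
- stop_button_top (a point): Centre of the flat top of the round red stop button (28 mm diameter, in a steel collar of 44 mm). 92 mm over the desk when out, 86 mm when down. Start and stop stand in the front row, 65 mm apart; which is in which place varies. The front row lies 67 mm nearer the robot than the key row (along the steriliser's x).
- trimmer: Loose cordless hair trimmer, 42 x 172 x 36 mm, lying on the blue towel in front of the steriliser, its length (its y) about across in front of the robot. Origin: centre of its underside. Bystander.
- pomade_pot: Loose white and red pot with a lid, 68 mm diameter, 43 mm high, standing by the right end of the steriliser. Origin: centre of its underside. Bystander.
- red_guard: Loose red clipper guard comb, 35 x 44 x 17 mm, by the left end of the steriliser. Origin: centre of its underside. Bystander.
- folded_card: Loose yellow folded card, 45 x 78 x 16 mm, on the left part of the blue towel. Origin: centre of its underside. Bystander.
- neck_duster: Loose neck brush with a wooden handle, 56 x 204 x 34 mm, its length (its y) about across in front of the robot, right of the towel. Origin: centre of its underside. Bystander.

How it is judged (in metres and radians):
On the way, in this order (a step that is already met when the one before it is completed fails the run):
1. the rocker is on (value of joint rocker above 0.27 rad), for 0.1 s.
2. the blue key is down (value of joint rocker above 0.27 rad and value of joint blue_key above 0.0045 m), for 0.1 s.
3. the green start button is pressed down (all of step 2 and value of joint start_button above 0.0042 m), for 0.05 s.
At the end, for the whole second after the job is handed in: The rocker is on (over 0.27 of 0.36 rad), the blue key stays down (over 4.5 of 6 mm), yellow and white keys are out (under 2 mm), the green and red buttons are back up (under 1 mm), and each loose bystander is within 20 mm of where it lay (all of step 2 and value of joint each of yellow_key, white_key below 0.002 m and value of joint each of start_button, stop_button below 0.001 m and distance of each of trimmer, pomade_pot, red_guard, folded_card, neck_duster from where it was at the start of the episode below 0.02 m); the robot touches nothing.
It fails at once if the yellow or the white key is pressed in by more than 2 mm (value of joint any of yellow_key, white_key above 0.002 m).
It fails at once if the red stop button is pressed by more than 2 mm (value of joint stop_button above 0.002 m).
It fails at once if the blue key is pressed (over 3 mm) while the rocker is off (value of joint blue_key above 0.003 m and value of joint rocker below 0.27 rad).
It fails at once if the start button is pressed (over 2 mm) before the rocker is on and the blue key down (value of joint start_button above 0.002 m and (value of joint rocker below 0.27 rad or value of joint blue_key below 0.0045 m)).
It fails at once if a loose bystander is lifted, carried or shifted by more than 20 mm (distance of any of trimmer, pomade_pot, red_guard, folded_card, neck_duster from where it was at the start of the episode above 0.02 m).
It also fails if it takes over 42 s, if anything falls off the work surface, if the arm or the gripper's body presses on something with over 40 N, if the wrist force passes 120 N, or if a joint passes its speed limit or range.

## Working session

There is one attempt and no reset: what is moved stays moved. The work goes in short steps, Python scripts to look and compute and a tool call to move; the robot and the scene stay as the last step left them, time stands still between calls to the robot, and variables do not carry over. Pictures are saved under pics/ and viewed, about 8 in all and at most 12, crops included, and the job is handed in when it is done.

Besides the shell and the picture viewer there is one more tool, called in YAML: its name, and indented under it one key for each argument. apply_moves: Moves the arm, as the interface text tells. Its arguments: {"type":"object","properties":{"plan":{"type":"array","items":{"type":"number"}},"hand":{"type":"number"},"squeeze":{"type":"number"}},"required":["plan"]}

```bash
mkdir -p pics; python3 - <<'E'
from station import r
import cv2
s=r.sense()
for k in('t','tcp_pos','ee_rot','ft_force','grip_width'):print(k,s[k])
for n in('scene','top'):
    d=r.get_image(n);cv2.imwrite(f'pics/{n}0.png',d['image']);print(d['intrinsics'],d['extrinsics'])
E
```

```text
t 0.0
tcp_pos [ 220.63077776 -610.6592875   230.25311899]
ee_rot [-0.12211576  0.69719044 -0.69581006  0.12190816]
ft_force [-0.73886974  0.33827212  0.33062216]
grip_width 85.14368104424989
[[443.33606257   0.         320.93267634]
 [  0.         443.33606257 199.48738637]
 [  0.           0.           1.        ]] [[-8.97489521e-01 -4.40217331e-01  2.68562950e-02  3.72513020e+02]
 [-2.13599006e-01  3.80582895e-01 -8.99740032e-01  2.36979573e+02]
 [ 3.85860109e-01 -8.13243728e-01 -4.35599145e-01  8.18349049e+02]
 [ 0.00000000e+00  0.00000000e+00  0.00000000e+00  1.00000000e+00]]
[[405.79191448   0.         322.82545097]
 [  0.         405.79191448 196.97308634]
 [  0.           0.           1.        ]] [[-1.29496379e-02 -9.99755302e-01  1.79344322e-02 -1.30654262e+02]
 [-9.95608299e-01  1.12286703e-02 -9.29410111e-02  5.01826626e+02]
 [ 9.27168887e-02 -1.90592220e-02 -9.95510083e-01  9.94581707e+02]
 [ 0.00000000e+00  0.00000000e+00  0.00000000e+00  1.00000000e+00]]
```

View pics/top0.png

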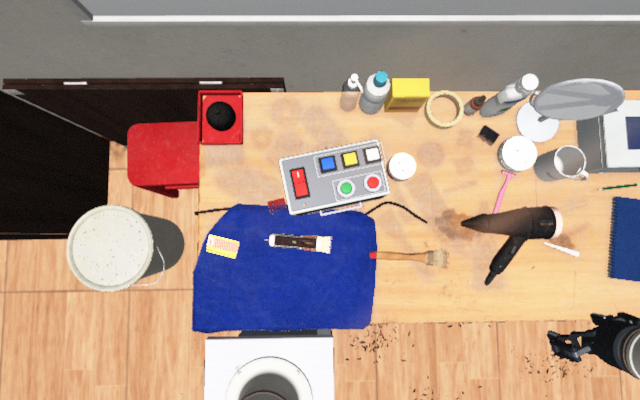

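View pics/scene0.png

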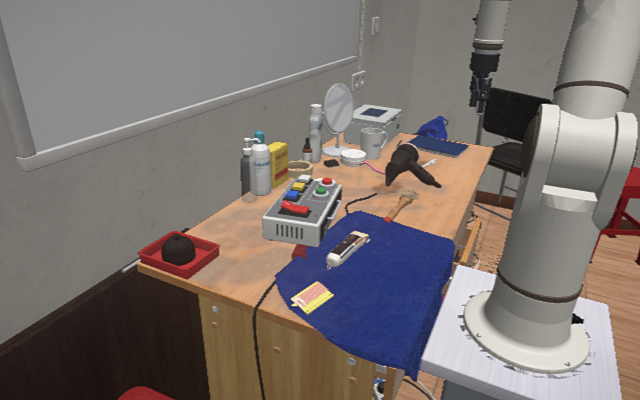

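The top view shows the controls at these pixels: blue (327,163), yellow (350,159), white (373,154), rocker (299,183), green (346,188) and red (373,183). Next I'll measure them.

```bash
cat > h.py <<'E'
from station import r
import cv2,numpy as np
from scipy.spatial.transform import Rotation as R
def ray(d,uv,z):
    K,E=np.array(d['intrinsics']),np.array(d['extrinsics']);Rm,t=E[:3,:3],E[:3,3]
    c=-Rm.T@t;v=Rm.T@np.linalg.inv(K)@[uv[0],uv[1],1]
    return c+v*(z-c[2])/v[2]
def blob(d,near,col,rad=14):
    h=cv2.cvtColor(d['image'],cv2.COLOR_BGR2HSV)
    lo,hi={'blue':((100,120,40),(130,255,255)),'yellow':((20,120,80),(35,255,255)),'green':((40,100,60),(90,255,255)),'white':((0,0,215),(180,40,255)),'red':((0,150,70),(8,255,255))}[col]
    m=cv2.inRange(h,lo,hi)
    if col=='red': m|=cv2.inRange(h,(172,150,70),(180,255,255))
    k=np.zeros_like(m);cv2.circle(k,near,rad,255,-1);m&=k
    n,l,s,c=cv2.connectedComponentsWithStats(m)
    i=1+np.argmax(s[1:,4]);return c[i],s[i]
def toolmat(): return R.from_quat(r.sense()['ee_rot']).as_matrix()
E
python3 - <<'E'
from h import *
d=r.get_image('top')
P={}
for n,p,c,z in [('blue',(327,163),'blue',85),('yellow',(350,159),'yellow',85),('white',(373,154),'white',85),('rocker',(299,183),'red',87),('green',(346,188),'green',92),('stop',(373,183),'red',92)]:
    q,s=blob(d,p,c,20 if n=='rocker' else 12);P[n]=ray(d,q,z);print(n,q.round(1),s,P[n].round(1))
v=P['white']-P['blue'];print(np.linalg.norm(v)/2,'yaw',np.arctan2(-v[0],-v[1])*-1)
print(np.linalg.norm(P['green']-P['stop']))
print(toolmat().round(3))
cv2.imwrite('pics/c.png',cv2.resize(d['image'][130:225,265:425],None,fx=5,fy=5,interpolation=cv2.INTER_CUBIC))
E
```

```text
blue [327.5 163.1] [321 157  14  14 159] [ 575.4 -147.6   85. ]
yellow [350.  158.5] [343 152  15  14 163] [ 586.1 -201.6   85. ]
white [372.2 153.8] [366 148  14  13 137] [ 596.9 -255.    85. ]
rocker [299.5 182.7] [291 169  17  28 318] [528.9 -80.8  87. ]
green [345.9 187.7] [341 183  11  10  89] [ 515.2 -190.1   92. ]
stop [372.6 181.9] [368 177  11  11  87] [ 528.3 -253.2   92. ]
54.7268781736588 yaw 0.1981906954641351
64.48214974028397
[[-0.94  -0.     0.34 ]
 [-0.34   0.001 -0.94 ]
 [-0.    -1.    -0.002]]
```

View pics/c.png

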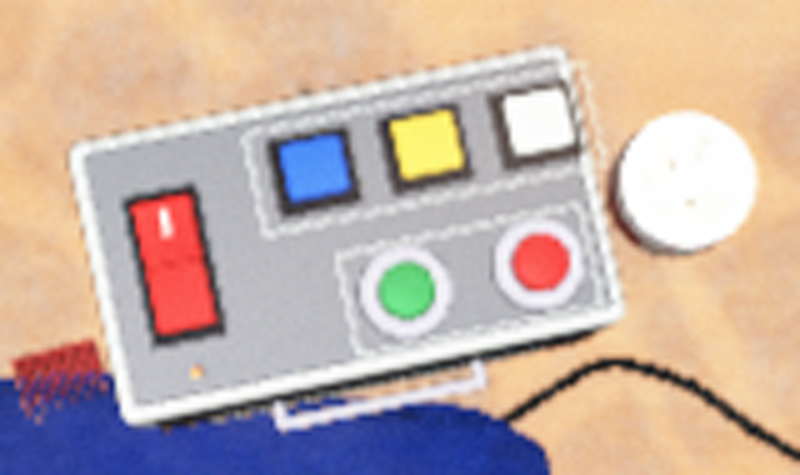

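The crop confirms it: the rocker's far half with its white line is at crop (166,222), blue is leftmost in the key row, and green is left of stop. The measured spacings (54.7, 64.5 and 67.3 mm) match the spec, and the yaw is about 0.198. I'll turn the tool and travel with the fingers closed.

apply_moves:
  plan: [0, 0, 0, 8.57, -16, 0, -17, 0, -33, 0, -35, 0, -33, 0, -35, 0, -33, 0, -35, 0]
  hand: 0
  squeeze: 40

```text
t: 0.65
tcp_pos: [310.3, -467.4, 231.0]
ee_rot: [-0.069, 0.704, -0.704, 0.069]
ft_force: [0.2, -0.3, 0.2]
grip_width: 12.4
```

apply_moves:
  plan: [-33, 0, -35, 0, -33, 0, -35, 0, -33, 0, -35, 0, -33, 0, -35, 0, -33, 0, -35, 0]

```text
t: 1.15
tcp_pos: [437.8, -263.4, 231.3]
ee_rot: [0.07, -0.704, 0.704, -0.07]
ft_force: [0.5, 0.2, -0.4]
grip_width: 0.1
```

```bash
cat > go.py <<'E'
from h import *
import sys
t=np.array(list(map(float,sys.argv[1:4])));s=r.sense();M=toolmat()
print(s['t'],np.round(s['tcp_pos'],1),'F',np.round(s['ft_force'],1),'w',s['grip_width'],'toolshift',(M.T@(t-s['tcp_pos'])).round(1))
print('yawerr deg',np.degrees(np.arctan2(-M[1,0],-M[0,0])-.198).round(2),M[:,1].round(3))
E
python3 go.py 552 -76 230
```

```text
1.15 [ 437.8 -263.4  231.3] F [ 0.5  0.2 -0.4] w 0.07192117699887905 toolshift [-148.6    1.3 -161.5]
yawerr deg -0.06 [-0. -0. -1.]
```

apply_moves:
  plan: [-33, 0, -35, 0, -33, 0, -35, 0, -33, 10, -35, 0, -33, 20, -35, 0, -17, 30, -21, 0]

```text
t: 1.65
tcp_pos: [554.2, -75.5, 173.3]
ee_rot: [-0.069, 0.704, -0.703, 0.073]
ft_force: [-0.0, -1.2, -0.5]
grip_width: -0.1
```

apply_moves:
  plan: [0, 30, 0, 0, 0, 15, 0, 0, 0, 0, 0, 0]

```text
t: 1.95
tcp_pos: [548.6, -80.2, 124.7]
ee_rot: [-0.071, 0.704, -0.703, 0.068]
ft_force: [-0.7, 0.2, -0.3]
grip_width: -0.3
```

```bash
python3 go.py 552 -76 100; python3 - <<'E'
from h import *
ds=r.get_image('scene');d=r.get_image('top')
def proj(d,p):
    E=np.array(d['extrinsics']);q=np.array(d['intrinsics'])@(E[:3,:3]@p+E[:3,3]);return q[:2]/q[2]
for n,p in [('pad',[552,-76,92]),('pivot',[528.9,-80.8,87]),('blue',[575.4,-147.6,85]),('tip',r.sense()['tcp_pos'])]: 
    u=proj(ds,np.array(p));print(n,u)
    cv2.circle(ds['image'],tuple(int(round(x)) for x in u),1,(255,0,255),-1)
a=ds['image'][140:260,240:400];b=d['image'][130:225,265:425]
cv2.imwrite('pics/d.png',cv2.resize(a,None,fx=5,fy=5,interpolation=cv2.INTER_CUBIC))
E
```

```text
1.95 [548.6 -80.2 124.7] F [-0.7  0.2 -0.3] w -0.25232507618165334 toolshift [-4.3 24.7 -3.4]
yawerr deg -0.07 [-0.005  0.001 -1.   ]
pad [284.31737556 202.59116467]
pivot [293.80547672 205.81024771]
blue [290.68573235 192.1559897 ]
tip [285.58766771 188.30937683]
```

View pics/d.png

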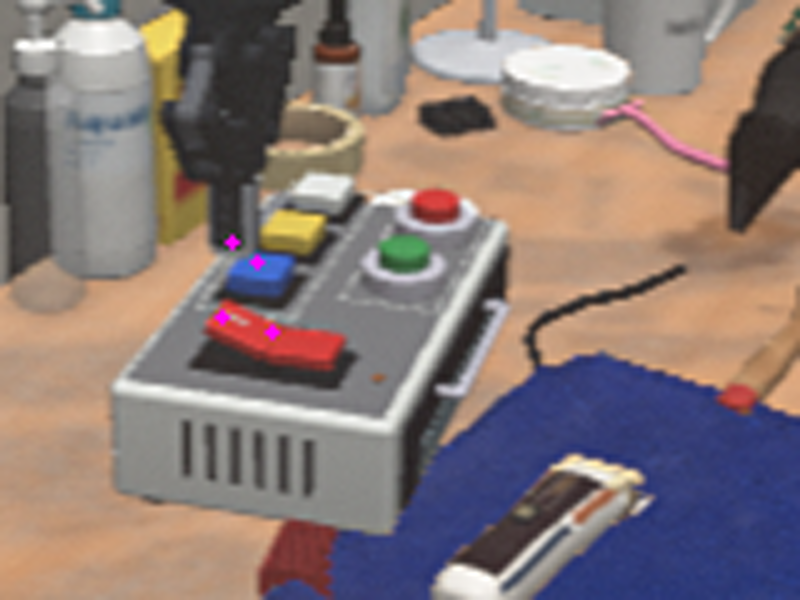

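The pad point projects onto the rocker's far half at crop (222,317), and the tip at (232,243) sits above it as expected. Pressing now.

apply_moves:
  plan: [-2, 10, -2, 0, -2, 10, -1, 0, 0, 5, 0, 0, 0, 5, 0, 0, 0, 0, 0, 0]

```text
t: 2.55
tcp_pos: [553.6, -76.0, 96.3]
ee_rot: [-0.07, 0.704, -0.704, 0.069]
ft_force: [-0.1, -0.6, -0.1]
grip_width: 0.1
```

apply_moves:
  plan: [0, 4, 0, 0, 0, 4, 0, 0, 0, 3, 0, 0, 0, 0, 0, 0, 0, 0, 0, 0]

```text
t: 3.05
tcp_pos: [553.6, -76.1, 85.8]
ee_rot: [-0.07, 0.704, -0.704, 0.069]
ft_force: [-0.1, -0.2, 0.4]
grip_width: 0.4
```

```bash
python3 go.py 555 -76 84
```

```text
3.05 [553.6 -76.1  85.8] F [-0.1 -0.2  0.4] w 0.38959325004765355 toolshift [-1.3  1.8  0.2]
yawerr deg -0.05 [-0.001 -0.    -1.   ]
```

apply_moves:
  plan: [0, 1, 0, 0, 0, 1, 0, 0, 0, 1, 0, 0, 0, 0, 0, 0]

```text
t: 3.45
tcp_pos: [554.0, -76.1, 84.0]
ee_rot: [0.07, -0.703, 0.704, -0.069]
ft_force: [-3.8, -0.3, 9.5]
grip_width: 0.0
```

```bash
python3 go.py 555 -76 84
```

```text
3.45 [554.  -76.1  84. ] F [-3.8 -0.3  9.5] w 0.03515506471097307 toolshift [-1.   0.   0.1]
yawerr deg -0.05 [-0.001 -0.001 -1.   ]
```

The tip is at 84 mm with 9.5 N, so the rocker is at its stop. I'll lift, go above blue and check.

apply_moves:
  plan: [0, -15, 0, 0, 0, -25, 0, 0, -3, 0, 37, 0, -4, 0, 37, 0, 0, 0, 0, 0]

```text
t: 3.95
tcp_pos: [576.5, -154.7, 123.9]
ee_rot: [0.066, -0.702, 0.705, -0.067]
ft_force: [-0.4, -0.9, -1.0]
grip_width: -0.3
```

```bash
python3 go.py 575.4 -147.6 90; python3 - <<'E'
from h import *
a=r.get_image('scene')['image'][140:260,240:400]
cv2.imwrite('pics/e.png',cv2.resize(a,None,fx=5,fy=5,interpolation=cv2.INTER_CUBIC))
E
```

```text
3.95 [ 576.5 -154.7  123.9] F [-0.4 -0.9 -1. ] w -0.25241190445628764 toolshift [-0.2 33.9 -7.4]
yawerr deg -0.51 [ 0.002 -0.004 -1.   ]
```

View pics/e.png

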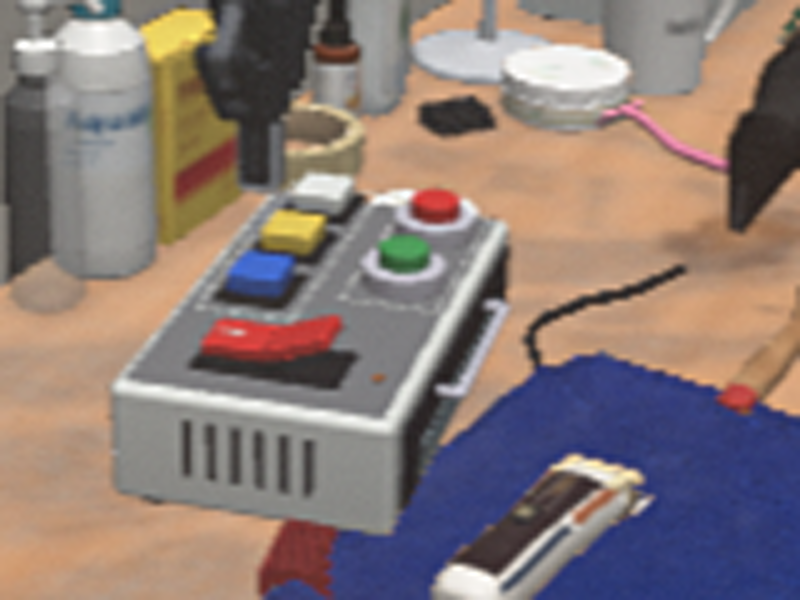

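The rocker is on: the far half is level at (225,335) and the near half is raised at (325,325). I'll settle, then descend on blue.

apply_moves:
  plan: [0, 10, 0, 0, 0, 10, 0, 0, 0, 5, 0, 0, 0, 0, 0, 0, 0, 0, 0, 0]

```text
t: 4.5
tcp_pos: [575.4, -146.4, 97.8]
ee_rot: [-0.07, 0.704, -0.703, 0.07]
ft_force: [0.7, -0.2, -0.2]
grip_width: -0.1
```

```bash
python3 go.py 575.4 -147.6 79
```

```text
4.5 [ 575.4 -146.4   97.8] F [ 0.7 -0.2 -0.2] w -0.07593339378538386 toolshift [ 0.2 18.8  1.1]
yawerr deg 0.02 [-0.001  0.    -1.   ]
```

apply_moves:
  plan: [0, 6, 1, 0, 0, 5, 0, 0, 0, 4, 0, 0, 0, 3, 0, 0, 0, 0, 0, 0]

```text
t: 5.0
tcp_pos: [575.6, -148.2, 79.7]
ee_rot: [-0.07, 0.704, -0.704, 0.069]
ft_force: [-0.3, 0.8, 0.6]
grip_width: -0.2
```

apply_moves:
  plan: [0, 1, 0, 0, 0, 1, 0, 0, 0, 0, 0, 0]

```text
t: 5.3
tcp_pos: [575.8, -148.2, 79.0]
ee_rot: [0.07, -0.703, 0.704, -0.07]
ft_force: [-3.0, 0.4, 8.7]
grip_width: -0.2
```

```bash
python3 go.py 575.4 -147.6 79
```

```text
5.3 [ 575.8 -148.2   79. ] F [-3.   0.4  8.7] w -0.18020452530519002 toolshift [ 0.2 -0.  -0.7]
yawerr deg -0.04 [-0.    -0.001 -1.   ]
```

Blue is at 79 mm with 8.7 N, fully down. I'll lift and go above green.

apply_moves:
  plan: [0, -20, 0, 0, 0, -25, 0, 0, 22, 0, 10, 0, 26, 0, 10, 0, 20, 0, 9, 0]

```text
t: 5.8
tcp_pos: [513.5, -190.5, 123.1]
ee_rot: [0.07, -0.704, 0.704, -0.069]
ft_force: [-0.3, 0.3, -0.4]
grip_width: 0.0
```

apply_moves:
  plan: [0, 8, 0, 0, 0, 8, 0, 0, 0, 4, 0, 0, 0, 0, 0, 0, 0, 0, 0, 0]

```text
t: 6.3
tcp_pos: [515.4, -189.0, 102.9]
ee_rot: [-0.07, 0.704, -0.703, 0.07]
ft_force: [-0.0, -0.3, -0.4]
grip_width: 0.2
```

```bash
python3 go.py 515.2 -190.1 86; python3 - <<'E'
from h import *
a=r.get_image('scene')['image'][140:260,240:400]
cv2.imwrite('pics/f.png',cv2.resize(a,None,fx=5,fy=5,interpolation=cv2.INTER_CUBIC))
E
```

```text
6.3 [ 515.4 -189.   102.9] F [-0.  -0.3 -0.4] w 0.1580733803588249 toolshift [ 0.4 16.9  1.1]
yawerr deg 0.04 [ 0.     0.001 -1.   ]
```

View pics/f.png

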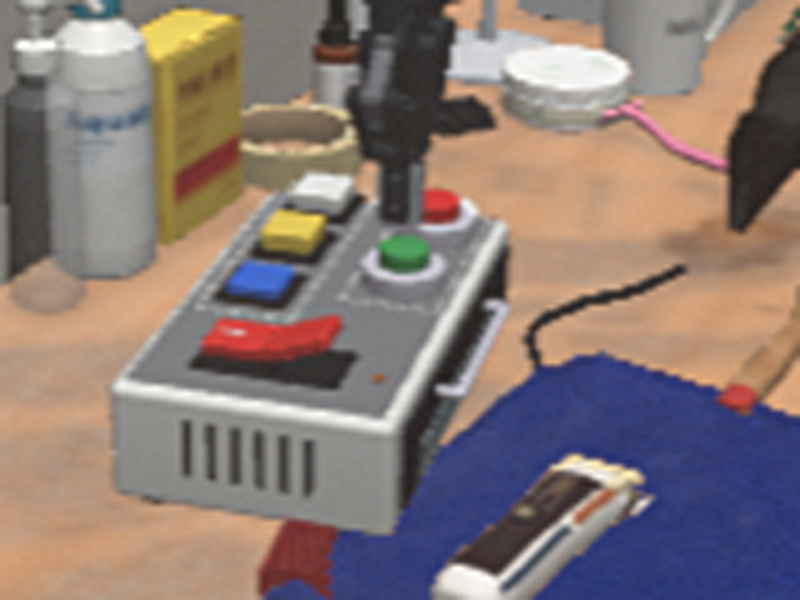

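Blue now sits lower than yellow (top at about (262,280)), the rocker is still on, and the fingers are over green at (402,240). Pressing start.

apply_moves:
  plan: [0, 6, 1, 0, 0, 4, 0, 0, 0, 4, 0, 0, 0, 3, 0, 0, 0, 0, 0, 0]

```text
t: 6.85
tcp_pos: [515.0, -191.0, 86.3]
ee_rot: [0.07, -0.704, 0.704, -0.07]
ft_force: [-1.2, 0.0, 4.5]
grip_width: 0.1
```

apply_moves:
  plan: [0, 1, 0, 0, 0, 0, 0, 0, 0, 0, 0, 0]

```text
t: 7.15
tcp_pos: [515.1, -191.0, 86.0]
ee_rot: [0.07, -0.703, 0.704, -0.07]
ft_force: [-3.4, 0.5, 9.9]
grip_width: -0.1
```

```bash
python3 go.py 515.2 -190.1 86
```

```text
7.15 [ 515.1 -191.    86. ] F [-3.4  0.5  9.9] w -0.13737788382787774 toolshift [-0.3  0.  -0.9]
yawerr deg -0.05 [ 0.    -0.001 -1.   ]
```

Green is at 86 mm with 9.9 N, against its stop. I'll lift clear and do the final check.

apply_moves:
  plan: [0, -10, 0, 0, 0, -25, 0, 0, 0, -40, 0, 0, 0, -40, 0, 0, 0, 0, 0, 0]

```text
t: 7.65
tcp_pos: [518.7, -191.6, 205.8]
ee_rot: [0.067, -0.702, 0.705, -0.073]
ft_force: [-0.0, -0.1, -0.0]
grip_width: 0.1
```

apply_moves:
  plan: [0, 0, 0, 0, 0, 0, 0, 0, 0, 0, 0, 0, 0, 0, 0, 0, 0, 0, 0, 0]

```text
t: 8.15
tcp_pos: [514.5, -190.7, 199.3]
ee_rot: [-0.07, 0.704, -0.703, 0.069]
ft_force: [0.1, -0.1, 0.5]
grip_width: -0.1
```

```bash
python3 go.py 515.2 -190.1 200; python3 - <<'E'
from h import *
a=r.get_image('scene')['image'][140:340,240:460]
cv2.imwrite('pics/g.png',cv2.resize(a,None,fx=3,fy=3,interpolation=cv2.INTER_CUBIC))
E
```

```text
8.15 [ 514.5 -190.7  199.3] F [ 0.1 -0.1  0.5] w -0.1398333853710546 toolshift [-0.8 -0.7 -0.4]
yawerr deg -0.03 [-0.001  0.001 -1.   ]
```

View pics/g.png

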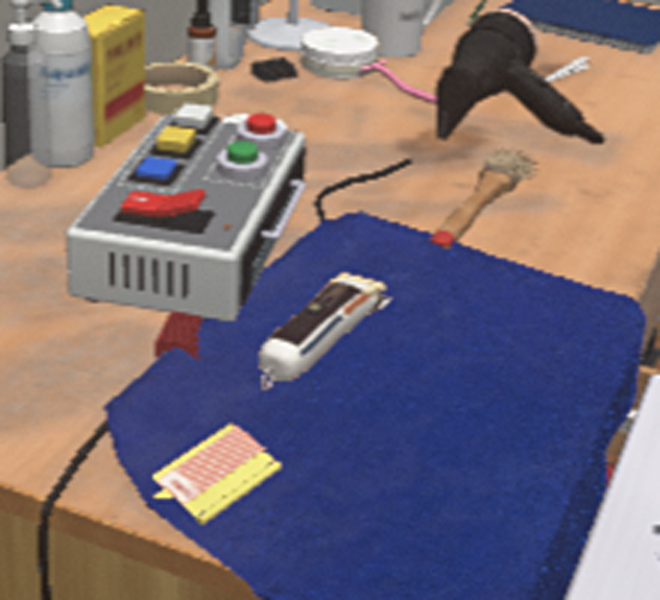

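The rocker is on at (160,203), blue is down at (157,168), green is back up at (243,152), and yellow, white and stop are untouched. The bystanders in view are where they lay, and the arm is clear.

```bash
python3 -c "
from station import r
r.job_done()"
```

```text
the job is handed in; nothing more can be done
```

The steriliser is started and the job is handed in, after about 8 s of robot time. With closed fingers I pressed these in order, each to its stop:

| Control | Tip height | Force |
|---|---|---|
| Red rocker, far half | 84 mm | 9.5 N |
| Blue key | 79 mm | 8.7 N |
| Green start button | 86 mm | 9.9 N |

I then lifted clear to about 200 mm.

The last picture and force reading showed:
- **Controls:** the rocker is on, the blue key is down and the green button is back up. The yellow and white keys and the red stop button look untouched.
- **Bystanders:** the trimmer, card, guard and brush look unmoved, judged by eye. The pomade pot was not in that picture; I never moved low near it.
- **Contact:** the force was about 0.5 N with the arm clear, which is sensor noise.

No check failed or disagreed. The hand-in gives no verdict, so the result itself is not confirmed.

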